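# Bring the furnace stage to its measuring position

## Robot

A 6-joint arm with a two-finger parallel gripper is mounted at the origin on the work surface. World frame = base frame: x ahead of the robot, y to its left, z up, the work surface at z = 0. Lengths are in mm, angles in rad, forces in N, time in s.
With the tool pointing down it reaches from about 275 to 750 mm from the base axis. Payload 10.2 kg.
Tool frame: the origin (TCP) lies between the finger pads; the fingertips stand 25 mm ahead of it and the grasp point (between the pads) lies 6 mm ahead of it; z points along the fingers, y is the line along which they close (so a half turn about z gives the same grasp; the last joint's range is limited). The gripper opens to 85 mm and grips with 20 to 120 N. Pads are 22 mm wide; open, the fingers measure 114 mm over their backs; the gripper's body (76 mm by 85 mm) begins 54 mm behind the grasp point. The pads swing forward as they close: fully open they stand 13 mm farther back than shut.
Start: joints at [-1.417, 0.313, 1.498, -0, 1.331, -0.223], TCP at [193.16, -488.181, 235.594] pointing down, gripper open.
Joint ranges: [-2.94, 2.94], [-0.97, 2.17], [0.19, 2.56], [-1.23, 4.37], [0.02, 3.11], [-2.88, 2.88]. Speed limits (rad/s): [2.39, 2.39, 3.01, 3.14, 3.14, 3.14].

## Interface

Orientations are given as a unit quaternion [w, x, y, z].
In Python, from rig import ctrl, eyes, finish_job gives the robot as it stands.
- The arm moves only by the tool step_arm, never from a script. Its argument "increments" is a list of rows, each an object of numbers: "dx", "dy", "dz": the shift along the tool's x, y, z in units of 25 mm (1.0 is 25 mm); "wx", "wy", "wz": the turn, a rotation vector about the tool's x, y, z in units of 6 degrees (1.0 is 6 degrees). A call has 1 to 5 rows; each row shifts and turns the commanded pose from where the row before left it, along the tool's axes as they then stand; what a row does not reach is not made up. A row lasts 1/10 s, in which the tool goes at most 50 mm and 8.59 degrees, less where a joint would pass 70% of its speed; a pose out of reach is approached as far as the arm can. A call is refused whole if a number of a shift passes 1 or a number of a turn 1, either way. A call with a gripper value outside its range is refused whole. "fingers" is the finger opening in mm, from 0 to 85.4, set as the call begins (left out, the last holds). The fingers move at their own pace and stop on an object; "squeeze" is the grip in N (left out, the last holds). Time passes only in rows, so rows that do not move let the fingers close. It gives the time, the measured TCP pose, the force, the opening and the grip force at its end, in the units of the state.
- ctrl.sense(): the state, without advancing time (a new reading comes with each control period).
- eyes.capture(name): name is "scene" or "top" or "wrist"; returns a dict with "frame" (420x560x3 uint8, blue, green, red), "fx", "fy", "cx", "cy" (pixels), "k1" (the pictures are not rectified: a ray, as slopes to the right and down, at radius r is drawn at 1 + k1 r^2 times it, then the intrinsics apply), "R" (3x3) and "t" (3): a world point X has camera coordinates R X + t; the wrist camera has in their place "tool_from_camera" (4x4, takes a point from camera to tool coordinates, whose origin is the TCP and whose axes are the flange's). Camera axes: x right, y down, z forward; pixel columns grow to the right and rows downward; lengths in mm; the calibration is good to about 2 mm. A picture is of the moment at which its call begins: read the wrist's pose just before it. There is no depth.
- finish_job(): hands the job in; it is judged then, once.
Trained networks look in the newest picture that a camera, given by its name, has taken for a name from the list of things; names that differ only in an ending like _2 or _b are one class to them, and where a whole thing is asked for, a point or a joint stands for the part that bears it (a point fixed in the world has none). Each returns a list of dicts, best first, with "p" (0 to 1); they miss things now and then, are a little off and sometimes report something else, mostly with a low value. They report only what shows in the picture. A call takes as long as a camera call. They do not tell look-alikes from the thing itself.
- eyes.cut_out(camera, label): "mask" (420x560 bool, what is visible of it).
- eyes.landmark_of(camera, label): "point" ([x, y, z] in mm, in the coordinates of the camera as it stood for that picture, good to about 4 mm: a listed point, or the origin of a listed thing).
The state is a dict: "time_s": time; "joints": joint angles; "dq": joint speeds; "tau": joint torques, N m; "eef_pos": TCP position; "ee_rot": TCP orientation; "force": force on the tool from outside, world axes, zero at the start; "wrist_torque": the same for the moment, N m; "grip_width": opening from 0.0 (shut) to 1.0 (fully open); "grip_force": force on a finger pad.
Only numpy, scipy, OpenCV 4.12 (cv2) and the standard library are available. Lean on these libraries where they do the work, as an engineer would, in place of code of your own. Each camera call takes 0.05 s, during which the arm holds its last target. There are 200 camera calls.

## Task

Set the furnace stage up for a measurement: push its lock grip out, away from the carriage, to its end stop, wind the handwheel clockwise until the carriage rests against the stop, then push the lock grip fully back in, to its other end stop, so that the bolt closes behind the carriage. Finally push the grip of the separate beam-size slide to its end stop at the side of the largest disc. Move the carriage only with the handwheel, and leave the loose things on the bench where they are.

Things in the scene. Friction and masses are not known exactly. Their poses are not given: they have to be found in the camera images.
- stage: fixed furnace stage: grey base plate 220 (x) x 345 (y) x 15 mm; origin on the bench at plate x = 0, plate spans y -202..142 mm. Own +y runs along the rails from handwheel to stop; own -x is the lock grip's side. Lock slides on the line y = 0; rails and carriage at x = 30..100; handwheel centre x = -30, y = -135 mm. Only the crank peg (95 mm) is higher than 78 mm above the bench
- lock (a joint): lock slide, m: 0 = fully in (locked, its flat steel bolt stands in the way of the carriage's lug), 0.035 = fully out at its end stop (free). Grows as the grip moves along the stage's own -x. Takes about 3 N
- lock_grip (a point): middle of the top of the lock grip, an upright black fin 10 mm thick (stage x), 30 mm wide (stage y), from 26 to 70 mm above the bench. It stands on the steel bolt, 18 mm wide, which reaches 15 mm outside and 85 mm inside the grip; guide strips beside it are 27 mm high. Locked, 54 mm are free from the grip's inner face to the carriage's lug
- wheel (a joint): handwheel angle, rad, growing clockwise seen from above; 1 rad moves the carriage 10 mm towards the stop (63 mm a turn). Stays where it is left; about 0.1 N m
- wheel_hub (a point): centre of the handwheel's top face, 50 mm above the bench; the wheel is a flat black disc 124 mm across, 12 mm thick, axis vertical; a hub cap rises 3 mm
- wheel_peg (a point): top centre of the wheel's crank peg, a freely spinning upright steel handle 18 mm in diameter and 44 mm high, standing on the wheel 48 mm from its axis, top 95 mm above the bench
- carriage: furnace carriage, aluminium block 70 (x) x 50 (y) mm, 29 to 65 mm above the bench, two dark jaws on top to 78 mm; slides along the stage's +y. Origin at bench height, stage x = 0, middle of its length; block at x = 30..100 mm. A steel lug 16 x 10 mm, 17 to 31 mm high, sticks out of its lock side
- carriage_face (a point): middle of the carriage's end face towards the stop, 50 mm above the bench
- stop_face (a point): middle of the brass pad of the stop, a dark steel block over the rails that stands at a different place each time; pad 50 mm above the bench. The carriage rests against the stop when carriage_face meets this point
- size_unit: fixed beam-size unit, a white box 75 (x) x 150 (y) x 36 mm high, origin in the middle of its underside; own +y is the end with the largest of five black discs on its top (26 mm; the smallest is 4 mm at the -y end)
- size (a joint): beam-size slide, m: 0 = end at the smallest disc, 0.070 = end stop at the largest disc. Grows along the unit's own +y. Takes about 2 N
- size_grip (a point): middle of the top of the beam-size slide's grip, a black fin 24 mm (unit x) x 12 mm (unit y), top 74 mm above the bench, 34 mm high on a 5 mm foot 24 mm long; it runs 12 mm to the -x side of the unit's middle
- vial_rack: loose grey rack of capped vials 70 x 140 mm, 50 mm high, near the beam-size unit; leave alone
- wash_bottle: loose white bottle, 64 mm across, 150 mm high; leave alone
- beaker: loose glass beaker, 66 mm across, 80 mm high; leave alone
- screwdriver: loose screwdriver with a black handle, 170 mm long, lying beside the stage; leave alone
- sample_cup: small loose white cup, 26 mm across, 22 mm high, standing on the stage's base plate at the corner near stage x = -85, y = 115 mm; leave alone
- jar: loose amber jar, 54 mm across, 60 mm high; leave alone
Things that resemble listed ones, but are neither listed nor needed, are in the scene too. Leave any green or yellow look-alike of the size_unit alone.

How it is judged (in metres and radians):
On the way, in this order (a step that is already met when the one before it is completed fails the run):
1. the lock grip is pushed out to its end stop (value of joint lock above 0.032 m), for 0.2 s.
2. the carriage has been wound against the stop (distance between carriage_face and stop_face below 0.002 m and value of joint lock above 0.025 m), for 0.3 s.
3. the lock is pushed fully in again behind the carriage (value of joint lock below 0.003 m and distance between carriage_face and stop_face below 0.003 m), for 0.2 s.
4. the beam-size slide is at its end stop at the largest disc (value of joint size above 0.067 m), for 0.2 s.
At the end, for the whole second after the job is handed in: The carriage rests against the stop (gap under 3 mm, not moving), the lock slide is fully in behind it (within 3 mm of its end) and the beam-size slide is within 3 mm of its end stop at the largest disc (all of step 3 and value of joint size above 0.067 m and linear speed of carriage below 0.005 m/s); the robot touches nothing.
It fails at once if the gripper or the arm pushes the carriage itself (over 3 N) (contact force between any of the fingers, the arm and carriage above 3 N).
It fails at once if a loose bystander is shifted by more than 30 mm (distance of any of vial_rack, wash_bottle, beaker, screwdriver, sample_cup, jar from where it was at the start of the episode above 0.03 m).
It also fails if it takes over 72 s, if anything falls off the work surface, if the arm or the gripper's body presses on something with over 40 N, if the wrist force passes 120 N, or if a joint passes its speed limit or range.

## Working session

There is one attempt and no reset: what is moved stays moved. The work goes in short steps, Python scripts to look and compute and a tool call to move; the robot and the scene stay as the last step left them, time stands still between calls to the robot, and variables do not carry over. Pictures are saved under pics/ and viewed, at most 10 in all, crops included, and the job is handed in when it is done.

Besides the shell and the picture viewer there is one more tool, called after "Emit:" as name(argument=value, ...) on one line, values as JSON. step_arm: Moves the arm, as the interface text tells. Its arguments: {"type":"object","properties":{"increments":{"type":"array"},"fingers":{"type":"number"},"squeeze":{"type":"number"}},"required":["increments"]}

```bash
mkdir -p pics; ls; cat > h.py <<'E'
import numpy as np, cv2
from rig import ctrl, eyes, finish_job
def shot(cam,fn=None):
    c=eyes.capture(cam)
    if fn: cv2.imwrite('pics/'+fn,c['frame'])
    return c
def toworld(c,p): return np.array(c['R']).T@(np.array(p)-np.array(c['t']))
def proj(c,X):
    p=np.array(c['R'])@np.array(X)+np.array(c['t']); x,y=p[0]/p[2],p[1]/p[2]; k=1+c['k1']*(x*x+y*y)
    return np.array([c['cx']+c['fx']*x*k,c['cy']+c['fy']*y*k])
def unproj(c,uv,z):
    K=np.array([[c['fx'],0,c['cx']],[0,c['fy'],c['cy']],[0,0,1.]])
    n=cv2.undistortPoints(np.array([[uv]],float),K,np.array([c['k1'],0,0,0.])).ravel()
    R=np.array(c['R']);o=-R.T@np.array(c['t']);d=R.T@np.array([n[0],n[1],1]); return o+d*(z-o[2])/d[2]
E
python3 - <<'E'
from h import *
for cam in ['top','scene']:
    c=shot(cam,cam+'0.png')
    for l in ['stage','lock_grip','wheel_hub','wheel_peg','carriage_face','carriage','stop_face','size_unit','size_grip','vial_rack','wash_bottle','beaker','screwdriver','sample_cup','jar']:
        for d in eyes.landmark_of(cam,l)[:3]:
            w=toworld(c,d['point']); print(cam,l,round(d['p'],2),w.round(0),proj(c,w).round(0))
print(ctrl.sense())
E
```

```text
pics
top stage 0.72 [564. -64.   1.] [302. 206.]
top lock_grip 0.5 [515. -60.  71.] [303. 219.]
top wheel_hub 0.91 [ 528. -196.   53.] [343. 217.]
top wheel_hub 0.47 [564. -63.   0.] [302. 206.]
top wheel_peg 0.71 [583. 308.  -1.] [195. 197.]
top wheel_peg 0.56 [ 527. -149.   95.] [331. 216.]
top carriage_face 0.59 [628. -68.  49.] [305. 186.]
top carriage 0.68 [562. -87.   2.] [309. 207.]
top stop_face 0.46 [628.  -3.  50.] [286. 185.]
top size_unit 0.82 [748. 298.   1.] [200. 150.]
top size_unit 0.59 [311. 129.   1.] [244. 278.]
top size_unit 0.57 [421. 300.  -3.] [195. 244.]
top size_grip 0.57 [725. 271.  75.] [204. 152.]
top size_grip 0.51 [409. 290.  72.] [194. 248.]
top size_grip 0.48 [307.  93.  73.] [254. 282.]
top vial_rack 0.8 [581. 307.   1.] [195. 198.]
top wash_bottle 0.58 [395. 476.  -0.] [143. 251.]
top wash_bottle 0.19 [629.  -6.  48.] [287. 185.]
top beaker 0.91 [ 603. -427.   -2.] [406. 198.]
top screwdriver 0.61 [ 383. -399.    2.] [398. 261.]
top sample_cup 0.5 [484.  58.  14.] [267. 228.]
top jar 0.72 [519. 462.   1.] [149. 214.]
scene stage 0.9 [562. -68.   0.] 
[... 1154 characters left out ...]
] [402. 197.]
{'time_s': 1.6, 'joints': array([-1.41740377e+00,  3.12920224e-01,  1.49766046e+00,  8.36505333e-07,
        1.33100825e+00, -2.23375920e-01]), 'dq': array([-0.00054348, -0.00056585,  0.00062825,  0.00011407, -0.00290477,
        0.0010028 ]), 'tau': array([-3.93188720e-04, -4.12161970e+01, -2.59899491e+01, -2.11231177e-04,
        5.09935289e-04, -3.52359315e-06]), 'eef_pos': array([ 193.16037653, -488.19504516,  235.59872219]), 'ee_rot': array([1.87219985e-06, 9.82308123e-01, 1.87271865e-01, 3.40996627e-07]), 'force': array([ 0.13783731,  0.31333018, -0.78497375]), 'wrist_torque': array([0.00326534, 0.01476907, 0.04005742]), 'grip_force': 0.0, 'grip_width': 0.997451355686265}
```

```bash
python3 - <<'E'
import cv2
a=cv2.imread('pics/top0.png'); b=a[120:300,130:430]; cv2.imwrite('pics/t1.png',cv2.resize(b,None,fx=2.6,fy=2.6,interpolation=cv2.INTER_CUBIC))
a=cv2.imread('pics/scene0.png'); b=a[150:310,150:430]; cv2.imwrite('pics/s1.png',cv2.resize(b,None,fx=2.8,fy=2.8,interpolation=cv2.INTER_CUBIC))
E
```

```text
(no output)
```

View pics/t1.png

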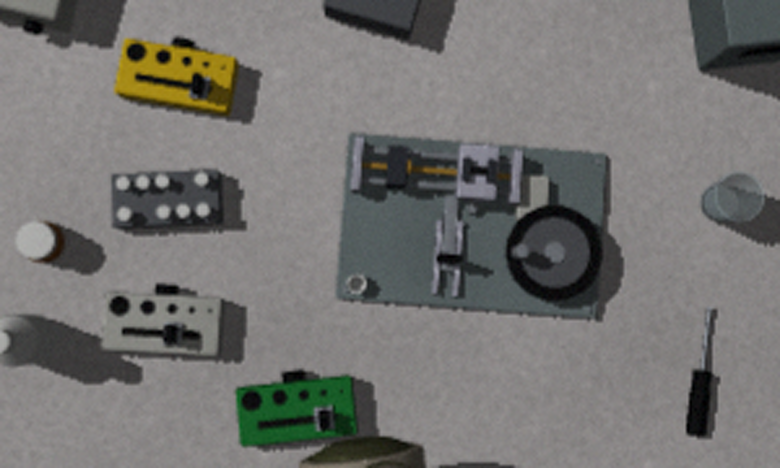

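View pics/s1.png

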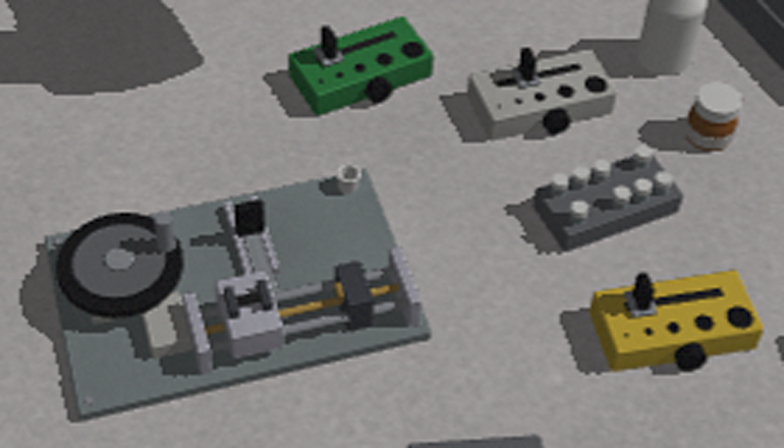

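The real size unit is the white/grey one. Three candidates in the top view: yellow (200,150), green (244,278) and white (195,244). The task calls for a white box and says to leave green and yellow alone, so it's (195,244); both crops confirm it. The crops also show the lock grip at about (303,219), the wheel at (343,217) with its peg toward the lock, and the stop about 65 mm from the carriage.

```bash
python3 - <<'E'
from h import *
cs={k:shot(k) for k in('top','scene')}
from scipy.optimize import minimize
for lab,hw,z in[('stage',(-110,110,-202,142),15),('size_unit',(-37.5,37.5,-75,75),36)]:
  c=cs['top']
  for d in eyes.cut_out('top',lab)[:3]:
    m=d['mask'].astype(np.uint8); ct=max(cv2.findContours(m,0,2)[0],key=cv2.contourArea).reshape(-1,2)
    w=np.array([unproj(c,p,z)[:2] for p in ct],np.float32)
    r=cv2.minAreaRect(w); print(lab,round(d['p'],2),np.round(cv2.boxPoints(r)).tolist(),r[1:],ct.mean(0))
c=cs['top']
P=[(349,133),(608,153),(597,318),(337,298)]
print([unproj(c,(a/2.6+130,b/2.6+120),15)[:2].round().tolist() for a,b in P])
Q=[(107,290),(222,295),(218,358),(100,350)]
print([unproj(c,(a/2.6+130,b/2.6+120),36)[:2].round().tolist() for a,b in Q])
for l in ['lock_grip','wheel_hub','wheel_peg','carriage_face','stop_face','size_grip','size_unit']:
  for k in cs:
    for d in eyes.landmark_of(k,l)[:3]: print(k,l,round(d['p'],2),toworld(cs[k],d['point']).round(0))
E
```

```text
stage 0.71 [[441.0, -262.0], [663.0, -272.0], [680.0, 73.0], [458.0, 84.0]] ((345.9563903808594, 222.364501953125), 87.21337890625) [310.45762712 211.47457627]
size_unit 0.96 [[381.0, 223.0], [467.0, 221.0], [472.0, 377.0], [386.0, 379.0]] ((155.863037109375, 85.93754577636719), 88.44448852539062) [193.83333333 242.56666667]
size_unit 0.83 [[693.0, 228.0], [779.0, 217.0], [800.0, 369.0], [713.0, 380.0]] ((153.5363006591797, 87.43441009521484), 82.38578033447266) [197.35087719 148.70175439]
size_unit 0.6 [[267.0, 199.0], [289.0, 49.0], [375.0, 62.0], [354.0, 212.0]] ((87.69902038574219, 151.41796875), 8.165680885314941) [240.4 278. ]
[[679.0, 72.0], [664.0, -273.0], [444.0, -262.0], [460.0, 80.0]]
[[461.0, 375.0], [459.0, 228.0], [379.0, 229.0], [385.0, 380.0]]
top lock_grip 0.59 [518. -62.  70.]
scene lock_grip 0.52 [ 381. -403.   -3.]
scene lock_grip 0.48 [517. -64.  69.]
top wheel_hub 0.89 [ 530. -194.   51.]
scene wheel_hub 0.75 [ 528. -199.   50.]
top wheel_peg 0.61 [ 522. -147.   93.]
top wheel_peg 0.29 [ 529. -196.   56.]
scene wheel_peg 0.53 [ 527. -153.   97.]
scene wheel_peg 0.35 [427. 304.  -2.]
top carriage_face 0.8 [627. -70.  51.]
scene carriage_face 0.82 [631. -71.  49.]
scene carriage_face 0.23 [ 610. -429.   -3.]
scene carriage_face 0.16 [515. -62.  68.]
top stop_face 0.62 [631.  -1.  52.]
scene stop_face 0.83 [637.  -8.  48.]
top size_grip 0.62 [305.  94.  78.]
top size_grip 0.54 [411. 290.  75.]
top size_grip 0.48 [725. 270.  74.]
scene size_grip 0.67 [732. 267.  72.]
scene size_grip 0.43 [308.  90.  73.]
scene size_grip 0.4 [411. 291.  73.]
top size_unit 0.92 [310. 129.   3.]
top size_unit 0.73 [747. 299.   1.]
top size_unit 0.7 [423. 304.  -5.]
scene size_unit 0.96 [746. 300.   1.]
scene size_unit 0.93 [425. 301.  -4.]
```

Emit:
step_arm(increments=[{"wz": 1, "dx": 0.7, "dy": -0.8}, {"wz": 1, "dx": 0.7, "dy": -0.9}, {"wz": 1, "dx": 0.7, "dy": -1}, {"wz": 1, "dx": 0.7, "dy": -1}, {"wz": 0.05, "dx": 0.7, "dy": -1}], fingers=0, squeeze=40)

```text
invalid input at $.increments[0]: expected keys dx, dy, dz, wx, wy, wz
```

```bash
cat >> h.py <<'E'
th=np.radians(-2.7); O=np.array([562.5,-65.5]); ex=np.array([np.cos(th),np.sin(th)]); ey=np.array([-ex[1],ex[0]])
def st(p): d=np.array(p)[:2]-O; return np.array([d@ex,d@ey])
def wd(s): return O+s[0]*ex+s[1]*ey
from scipy.spatial.transform import Rotation
def delta(X):
    s=ctrl.sense(); q=s['ee_rot']; R=Rotation.from_quat(np.roll(q,-1)).as_matrix()
    return (R.T@(np.array(X)-s['eef_pos'])/25).round(2), np.degrees(np.arctan2(R[1,0],R[0,0])).round(1), (R[2,2]).round(4), s['eef_pos'].round(1), s['time_s']
E
python3 -c "
from h import *
print(delta([*wd((-14,0)),61]))"
```

```text
(array([ 19.45, -10.52,   6.98]), np.float64(21.6), np.float64(-1.0), array([ 193.2, -488.2,  235.6]), 2.5)
```

Emit:
step_arm(increments=[{"dx": 0.9, "dy": -0.8, "dz": 0, "wx": 0, "wy": 0, "wz": 1}, {"dx": 0.9, "dy": -0.9, "dz": 0, "wx": 0, "wy": 0, "wz": 1}, {"dx": 0.9, "dy": -1, "dz": 0, "wx": 0, "wy": 0, "wz": 1}, {"dx": 0.8, "dy": -1, "dz": 0, "wx": 0, "wy": 0, "wz": 1}, {"dx": 0.8, "dy": -1, "dz": 0, "wx": 0, "wy": 0, "wz": 0.05}], fingers=0, squeeze=40)

```text
time_s: 3.0
eef_pos: [280.3, -353.6, 235.7]
ee_rot: [0.0, 1.0, -0.025, 0.0]
force: [0.0, 0.6, -0.1]
grip_width: 0.146
grip_force: 0.0
```

```bash
python3 -c "
from h import *
print(delta([*wd((-14,0)),61]))"
```

```text
(array([ 10.13, -12.08,   6.99]), np.float64(-2.9), np.float64(-1.0), array([ 280.3, -353.6,  235.7]), 3.0)
```

Emit:
step_arm(increments=[{"dx": 0.8, "dy": -1, "dz": 0.2, "wx": 0, "wy": 0, "wz": 0}, {"dx": 0.8, "dy": -1, "dz": 0.2, "wx": 0, "wy": 0, "wz": 0}, {"dx": 0.8, "dy": -1, "dz": 0.2, "wx": 0, "wy": 0, "wz": 0}, {"dx": 0.8, "dy": -1, "dz": 0.2, "wx": 0, "wy": 0, "wz": 0}, {"dx": 0.8, "dy": -1, "dz": 0.2, "wx": 0, "wy": 0, "wz": 0}])

```text
time_s: 3.5
eef_pos: [386.3, -233.6, 210.5]
ee_rot: [0.0, 1.0, -0.024, 0.0]
force: [-0.0, -0.3, -0.7]
grip_width: -0.0
grip_force: 0.0
```

Emit:
step_arm(increments=[{"dx": 0.8, "dy": -1, "dz": 0.2, "wx": 0, "wy": 0, "wz": 0}, {"dx": 0.8, "dy": -1, "dz": 0.2, "wx": 0, "wy": 0, "wz": 0}, {"dx": 0.8, "dy": -1, "dz": 0.2, "wx": 0, "wy": 0, "wz": 0}, {"dx": 0.8, "dy": -1, "dz": 0.2, "wx": 0, "wy": 0, "wz": 0}, {"dx": 0.8, "dy": -1, "dz": 0.2, "wx": 0, "wy": 0, "wz": 0}])

```text
time_s: 4.0
eef_pos: [492.2, -113.5, 185.4]
ee_rot: [0.0, 1.0, -0.024, 0.0]
force: [0.2, 0.0, -0.1]
grip_width: 0.0
grip_force: 0.0
```

Emit:
step_arm(increments=[{"dx": 0.8, "dy": -0.8, "dz": 0.2, "wx": 0, "wy": 0, "wz": 0}, {"dx": 0.8, "dy": -0.6, "dz": 0.2, "wx": 0, "wy": 0, "wz": 0}, {"dx": 0.2, "dy": -0.2, "dz": 0.2, "wx": 0, "wy": 0, "wz": 0}, {"dx": 0, "dy": 0, "dz": 0, "wx": 0, "wy": 0, "wz": 0}, {"dx": 0, "dy": 0, "dz": 0, "wx": 0, "wy": 0, "wz": 0}])

```text
time_s: 4.5
eef_pos: [537.7, -77.3, 170.6]
ee_rot: [0.0, 1.0, -0.024, -0.0]
force: [0.0, 0.1, 0.1]
grip_width: -0.002
grip_force: 0.0
```

```bash
python3 -c "
from h import *
print(delta([*wd((-14,0)),61]))
s=ctrl.sense();c=shot('wrist','w1.png')
M=np.array(c['tool_from_camera']);R=Rotation.from_quat(np.roll(s['ee_rot'],-1)).as_matrix()
for l in ['lock_grip','wheel_hub','wheel_peg','carriage_face','stop_face']:
  for d in eyes.landmark_of('wrist',l)[:2]:
    w=R@(M[:3,:3]@d['point']+M[:3,3])+s['eef_pos']; print(l,round(d['p'],2),w.round(0),st(w).round(0))
"
```

```text
(array([ 0.41, -0.52,  4.39]), np.float64(-2.7), np.float64(-1.0), array([537.7, -77.3, 170.6]), 4.5)
lock_grip 0.61 [514. -59.  71.] [-49.   4.]
wheel_hub 0.94 [ 530. -200.   47.] [ -26. -136.]
wheel_peg 0.72 [ 525. -152.   92.] [-33. -88.]
carriage_face 0.63 [630. -69.  48.] [68. -0.]
stop_face 0.65 [633.  -5.  45.] [67. 63.]
```

View pics/w1.png

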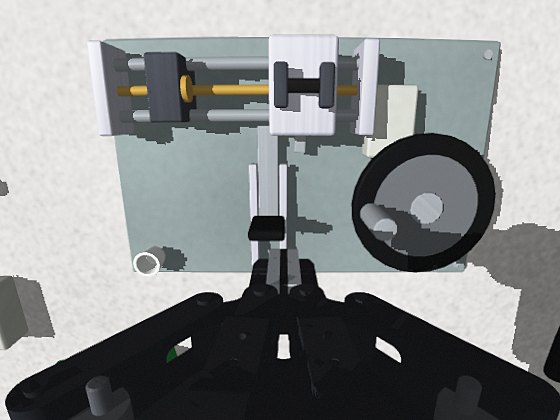

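The wrist view shows the lock grip at (267,228), the peg at (380,222), the lug at (300,146) and the stop at (170,88), all matching the measurements. I'll descend inside the grip next.

Emit:
step_arm(increments=[{"dx": 0.4, "dy": -0.5, "dz": 0.4, "wx": 0, "wy": 0, "wz": 0}, {"dx": 0, "dy": 0, "dz": 1, "wx": 0, "wy": 0, "wz": 0}, {"dx": 0, "dy": 0, "dz": 1, "wx": 0, "wy": 0, "wz": 0}, {"dx": 0, "dy": 0, "dz": 1, "wx": 0, "wy": 0, "wz": 0}, {"dx": 0, "dy": 0, "dz": 0.9, "wx": 0, "wy": 0, "wz": 0}])

```text
time_s: 5.3
eef_pos: [548.9, -63.9, 61.2]
ee_rot: [-0.0, 1.0, -0.024, -0.0]
force: [0.8, -0.7, -0.2]
grip_width: -0.001
grip_force: 0.0
```

Emit:
step_arm(increments=[{"dx": 0, "dy": 0, "dz": 0, "wx": 0, "wy": 0, "wz": 0}, {"dx": -0.4, "dy": 0, "dz": 0, "wx": 0, "wy": 0, "wz": 0}, {"dx": -0.4, "dy": 0, "dz": 0, "wx": 0, "wy": 0, "wz": 0}, {"dx": -0.4, "dy": 0, "dz": 0, "wx": 0, "wy": 0, "wz": 0}, {"dx": -0.4, "dy": 0, "dz": 0, "wx": 0, "wy": 0, "wz": 0}])

```text
time_s: 5.8
eef_pos: [509.8, -62.6, 64.1]
ee_rot: [0.0, 1.0, -0.024, 0.001]
force: [3.1, 0.7, -1.8]
grip_width: -0.001
grip_force: 1.4
```

```bash
python3 -c "
from h import *
s=ctrl.sense(); print(st(s['eef_pos']),s['eef_pos'],s['force'])"
```

```text
[-52.81673984   0.37805939] [509.75970238 -62.63435115  64.091563  ] [ 3.073032    0.73541225 -1.79931587]
```

Emit:
step_arm(increments=[{"dx": -0.2, "dy": 0, "dz": 0, "wx": 0, "wy": 0, "wz": 0}, {"dx": -0.2, "dy": 0, "dz": 0, "wx": 0, "wy": 0, "wz": 0}, {"dx": -0.1, "dy": 0, "dz": 0, "wx": 0, "wy": 0, "wz": 0}, {"dx": -0.1, "dy": 0, "dz": 0, "wx": 0, "wy": 0, "wz": 0}, {"dx": 0, "dy": 0, "dz": 0, "wx": 0, "wy": 0, "wz": 0}])

```text
time_s: 6.3
eef_pos: [500.8, -62.6, 64.5]
ee_rot: [0.001, 1.0, -0.025, 0.01]
force: [37.1, 5.4, -21.5]
grip_width: 0.002
grip_force: 17.9
```

```bash
python3 -c "
from h import *
s=ctrl.sense(); print(st(s['eef_pos']),s['eef_pos'],s['force'])"
```

```text
[-6.17621437e+01  1.01590670e-02] [500.8068986  -62.58045683  64.52041738] [ 37.11321674   5.39908133 -21.5330923 ]
```

Emit:
step_arm(increments=[{"dx": 0.5, "dy": 0, "dz": 0, "wx": 0, "wy": 0, "wz": 0}, {"dx": 0.2, "dy": 0, "dz": -0.9, "wx": 0, "wy": 0, "wz": 0}, {"dx": 0, "dy": 0, "dz": -1, "wx": 0, "wy": 0, "wz": 0}, {"dx": 0, "dy": 0, "dz": -1, "wx": 0, "wy": 0, "wz": 0}, {"dx": 0, "dy": 0.4, "dz": -0.4, "wx": 0, "wy": 0, "wz": 0}])

```text
time_s: 6.8
eef_pos: [511.7, -72.8, 147.9]
ee_rot: [0.001, 1.0, -0.023, 0.002]
force: [0.5, -0.4, 0.4]
grip_width: 0.005
grip_force: 0.0
```

Emit:
step_arm(increments=[{"dx": 0, "dy": 0.6, "dz": 0, "wx": 0, "wy": 0, "wz": 0}, {"dx": 0, "dy": 0.6, "dz": 0, "wx": 0, "wy": 0, "wz": 0}, {"dx": 0, "dy": 0.6, "dz": 0, "wx": 0, "wy": 0, "wz": 0}, {"dx": 0, "dy": 0.6, "dz": 0, "wx": 0, "wy": 0, "wz": 0}, {"dx": 0, "dy": 0, "dz": 0, "wx": 0, "wy": 0, "wz": 0}], fingers=60)

```text
time_s: 7.3
eef_pos: [507.7, -135.0, 144.9]
ee_rot: [-0.0, 1.0, -0.025, -0.0]
force: [0.3, 0.4, -0.0]
grip_width: 0.704
grip_force: 0.0
```

```bash
python3 -c "
from h import *
s=ctrl.sense()
print(delta([525.5,-151,85]),st(s['eef_pos']))
c=shot('wrist')
M=np.array(c['tool_from_camera']);R=Rotation.from_quat(np.roll(s['ee_rot'],-1)).as_matrix()
for l in ['lock_grip','wheel_hub','wheel_peg','carriage_face']:
  for d in eyes.landmark_of('wrist',l)[:2]:
    w=R@(M[:3,:3]@d['point']+M[:3,3])+s['eef_pos']; print(l,round(d['p'],2),w.round(0),st(w).round(0))
c=shot('scene')
for d in eyes.landmark_of('scene','lock_grip')[:2]: print(st(toworld(c,d['point'])))
"
```

```text
(array([0.74, 0.61, 2.4 ]), np.float64(-2.9), np.float64(-1.0), array([ 507.7, -135. ,  144.9]), 7.3) [-51.44608337 -71.96868999]
lock_grip 0.64 [481. -60.  68.] [-82.   2.]
wheel_hub 0.97 [ 528. -201.   47.] [ -28. -137.]
wheel_hub 0.69 [480. -60.  73.] [-83.   2.]
wheel_peg 0.65 [ 528. -150.   95.] [-30. -86.]
carriage_face 0.97 [632. -73.  50.] [69. -4.]
[-76.45617896  -0.52008947]
```

Emit:
step_arm(increments=[{"dx": 0.75, "dy": 0.65, "dz": 0, "wx": 0, "wy": 0, "wz": 0}, {"dx": 0, "dy": 0, "dz": 0.8, "wx": 0, "wy": 0, "wz": 0}, {"dx": 0, "dy": 0, "dz": 0.8, "wx": 0, "wy": 0, "wz": 0}, {"dx": 0, "dy": 0, "dz": 0.8, "wx": 0, "wy": 0, "wz": 0}, {"dx": 0, "dy": 0, "dz": 0, "wx": 0, "wy": 0, "wz": 0}])

```text
time_s: 8.15
eef_pos: [524.8, -149.1, 83.4]
ee_rot: [-0.001, 1.0, -0.023, -0.002]
force: [-0.2, 0.1, 0.3]
grip_width: 0.7
grip_force: 0.0
```

Emit:
step_arm(increments=[{"dx": 0, "dy": 0, "dz": 0, "wx": 0, "wy": 0, "wz": 0}, {"dx": 0, "dy": 0, "dz": 0, "wx": 0, "wy": 0, "wz": 0}, {"dx": 0, "dy": 0, "dz": 0, "wx": 0, "wy": 0, "wz": 0}, {"dx": 0, "dy": 0, "dz": 0, "wx": 0, "wy": 0, "wz": 0}, {"dx": 0, "dy": 0, "dz": 0, "wx": 0, "wy": 0, "wz": 0}], fingers=0, squeeze=30)

```text
time_s: 8.65
eef_pos: [526.5, -150.0, 86.7]
ee_rot: [0.0, 1.0, -0.024, 0.001]
force: [-0.5, 1.5, 7.2]
grip_width: 0.194
grip_force: 29.3
```

```bash
python3 -c "
from h import *
s=ctrl.sense(); print(st(s['eef_pos']),s['eef_pos'],s['force'],s['grip_width']*85.4)"
```

```text
[-31.96675661 -86.12798889] [ 526.51154663 -150.02653561   86.72397972] [-0.51105612  1.49118797  7.18987362] 16.541910404781376
```

```bash
python3 -c "
import numpy as np
p=np.arange(25)*0.3-0.04
print(np.c_[np.diff(1.92*np.sin(p)),-np.diff(1.92*np.cos(p))].round(2).tolist())"
```

```text
[[0.57, 0.06], [0.53, 0.23], [0.44, 0.37], [0.31, 0.49], [0.15, 0.55], [-0.02, 0.57], [-0.19, 0.54], [-0.34, 0.46], [-0.46, 0.34], [-0.54, 0.19], [-0.57, 0.02], [-0.55, -0.15], [-0.48, -0.31], [-0.37, -0.44], [-0.22, -0.53], [-0.06, -0.57], [0.11, -0.56], [0.27, -0.5], [0.41, -0.4], [0.51, -0.26], [0.57, -0.1], [0.57, 0.07], [0.52, 0.24], [0.43, 0.38]]
```

Emit:
step_arm(increments=[{"dx": 0.57, "dy": 0.06, "dz": 0, "wx": 0, "wy": 0, "wz": 0}, {"dx": 0.53, "dy": 0.23, "dz": 0, "wx": 0, "wy": 0, "wz": 0}, {"dx": 0.44, "dy": 0.37, "dz": 0, "wx": 0, "wy": 0, "wz": 0}, {"dx": 0.31, "dy": 0.49, "dz": 0, "wx": 0, "wy": 0, "wz": 0}, {"dx": 0.15, "dy": 0.55, "dz": 0, "wx": 0, "wy": 0, "wz": 0}])

```text
time_s: 9.15
eef_pos: [576.0, -194.3, 86.8]
ee_rot: [-0.0, 1.0, -0.023, 0.002]
force: [3.1, 4.1, 2.8]
grip_width: 0.192
grip_force: 29.3
```

```bash
cat > ph.py <<'E'
from h import *
s=ctrl.sense(); d=st(s['eef_pos'])-[-30,-135]; print('r',np.hypot(*d).round(1),'phi',np.arctan2(d[0],d[1]).round(2),'F',s['force'].round(1),s['eef_pos'][2].round(1),s['time_s'],(s['grip_width']*85.4).round(1))
E
python3 ph.py
```

```text
Traceback (most recent call last):
  File "ph.py", line 2, in <module>
    s=ctrl.sense(); d=st(s['eef_pos'])-[-30,-135]; print('r',np.hypot(*d).round(1),'phi',np.arctan2(d[0],d[1]).round(2),'F',s['force'].round(1),s['eef_pos'][2].round(1),s['time_s'],(s['grip_width']*85.4).round(1))
                                                                                                                                                                                     ^^^^^^^^^^^^^^^^^^^^^^^^^^^^
AttributeError: 'float' object has no attribute 'round'
```

Tracking well with low forces, so I'll continue.

Emit:
step_arm(increments=[{"dx": -0.02, "dy": 0.57, "dz": 0, "wx": 0, "wy": 0, "wz": 0}, {"dx": -0.19, "dy": 0.54, "dz": 0, "wx": 0, "wy": 0, "wz": 0}, {"dx": -0.34, "dy": 0.46, "dz": 0, "wx": 0, "wy": 0, "wz": 0}, {"dx": -0.46, "dy": 0.34, "dz": 0, "wx": 0, "wy": 0, "wz": 0}, {"dx": -0.54, "dy": 0.19, "dz": 0, "wx": 0, "wy": 0, "wz": 0}])

```text
time_s: 9.65
eef_pos: [533.1, -246.1, 86.7]
ee_rot: [0.0, 1.0, -0.024, 0.001]
force: [2.9, 5.7, 8.1]
grip_width: 0.189
grip_force: 29.9
```

```bash
sed -i "s/,(s\['grip_width'\]\*85.4).round(1)/,s['grip_width']/" ph.py; python3 ph.py
```

```text
r 47.7 phi 2.95 F [2.9 5.7 8.1] 86.7 9.65 0.18938083309189951
```

Emit:
step_arm(increments=[{"dx": -0.57, "dy": 0.02, "dz": 0, "wx": 0, "wy": 0, "wz": 0}, {"dx": -0.55, "dy": -0.15, "dz": 0, "wx": 0, "wy": 0, "wz": 0}, {"dx": -0.48, "dy": -0.31, "dz": 0, "wx": 0, "wy": 0, "wz": 0}, {"dx": -0.37, "dy": -0.44, "dz": 0, "wx": 0, "wy": 0, "wz": 0}, {"dx": -0.22, "dy": -0.53, "dz": 0, "wx": 0, "wy": 0, "wz": 0}])

```text
time_s: 10.15
eef_pos: [480.7, -208.0, 86.8]
ee_rot: [0.001, 1.0, -0.024, 0.003]
force: [12.1, -0.3, -0.1]
grip_width: 0.193
grip_force: 29.3
```

```bash
python3 ph.py
```

```text
r 46.4 phi -1.82 F [12.1 -0.3 -0.1] 86.8 10.15 0.19349385507334887
```

Emit:
step_arm(increments=[{"dx": -0.06, "dy": -0.57, "dz": 0, "wx": 0, "wy": 0, "wz": 0}, {"dx": 0.11, "dy": -0.56, "dz": 0, "wx": 0, "wy": 0, "wz": 0}, {"dx": 0.27, "dy": -0.5, "dz": 0, "wx": 0, "wy": 0, "wz": 0}, {"dx": 0.41, "dy": -0.4, "dz": 0, "wx": 0, "wy": 0, "wz": 0}, {"dx": 0, "dy": 0, "dz": 0, "wx": 0, "wy": 0, "wz": 0}])

```text
time_s: 10.65
eef_pos: [501.8, -157.7, 86.7]
ee_rot: [0.001, 1.0, -0.023, 0.002]
force: [2.5, -0.3, 7.3]
grip_width: 0.187
grip_force: 30.1
```

```bash
python3 ph.py; python3 -c "
from h import *
for k in('top','scene'):
  c=shot(k)
  for l in('carriage_face','stop_face'):
    for d in eyes.landmark_of(k,l)[:1]: w=toworld(c,d['point']);print(k,l,round(d['p'],2),st(w).round(1))"
```

```text
r 47.9 phi -0.58 F [ 2.5 -0.3  7.3] 86.7 10.65 0.18731684685130087
top carriage_face 0.66 [67.5 55.5]
top stop_face 0.61 [65.3 67.6]
scene carriage_face 0.67 [71.  51.9]
scene stop_face 0.69 [67.5 59.2]
```

Emit:
step_arm(increments=[{"dx": 0.25, "dy": -0.15, "dz": 0, "wx": 0, "wy": 0, "wz": 0}, {"dx": 0.26, "dy": -0.11, "dz": 0, "wx": 0, "wy": 0, "wz": 0}, {"dx": 0.28, "dy": -0.07, "dz": 0, "wx": 0, "wy": 0, "wz": 0}, {"dx": 0, "dy": 0, "dz": 0, "wx": 0, "wy": 0, "wz": 0}])

```text
time_s: 11.35
eef_pos: [521.1, -150.5, 86.7]
ee_rot: [0.0, 1.0, -0.024, 0.001]
force: [0.8, 1.8, 9.9]
grip_width: 0.189
grip_force: 30.3
```

```bash
python3 ph.py
```

```text
r 48.7 phi -0.15 F [0.8 1.8 9.9] 86.7 11.35 0.18905607518865297
```

Emit:
step_arm(increments=[{"dx": 0.29, "dy": -0.02, "dz": 0, "wx": 0, "wy": 0, "wz": 0}, {"dx": 0.29, "dy": 0.02, "dz": 0, "wx": 0, "wy": 0, "wz": 0}, {"dx": 0, "dy": 0, "dz": 0, "wx": 0, "wy": 0, "wz": 0}])

```text
time_s: 11.65
eef_pos: [529.7, -150.0, 85.8]
ee_rot: [-0.002, 1.0, -0.023, -0.008]
force: [-33.0, 4.0, 27.4]
grip_width: 0.195
grip_force: 32.7
```

```bash
python3 ph.py
```

```text
r 49.0 phi 0.02 F [-33.    4.   27.4] 85.8 11.65 0.19466503011661188
```

Emit:
step_arm(increments=[{"dx": 0, "dy": 0, "dz": 0, "wx": 0, "wy": 0, "wz": 0}, {"dx": 0, "dy": 0, "dz": 0, "wx": 0, "wy": 0, "wz": 0}, {"dx": 0, "dy": 0, "dz": 0, "wx": 0, "wy": 0, "wz": 0}])

```text
time_s: 11.95
eef_pos: [529.4, -150.1, 85.8]
ee_rot: [-0.002, 1.0, -0.023, -0.007]
force: [-31.7, 3.5, 25.9]
grip_width: 0.19
grip_force: 32.6
```

```bash
python3 ph.py; python3 -c "
from h import *
c=shot('scene','s2.png');b=c['frame'][180:300,180:340];b=cv2.resize(b,None,fx=4.5,fy=4.5,interpolation=2);cv2.imwrite('pics/s2.png',b)
for k in('scene',):
  for l in('carriage_face','stop_face'):
    for d in eyes.landmark_of(k,l)[:1]: w=toworld(c,d['point']);print(k,l,round(d['p'],2),st(w).round(1))"
```

```text
r 49.0 phi 0.02 F [-31.7   3.5  25.9] 85.8 11.95 0.18977393175229615
scene carriage_face 0.78 [70.9 58. ]
scene stop_face 0.61 [70.6 59.4]
```

View pics/s2.png

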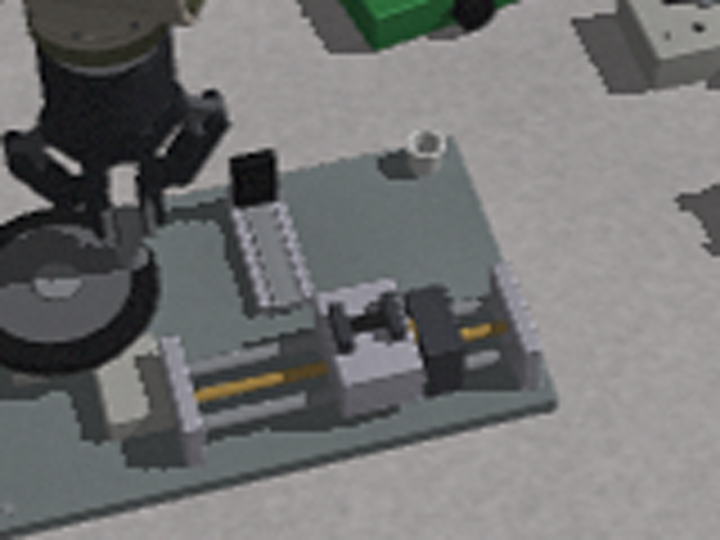

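The picture shows the carriage block at (370,345) flush against the dark stop at (435,340), with the lock grip out at (253,178). Next I'll relax the push, release and lift.

Emit:
step_arm(increments=[{"dx": -0.2, "dy": 0, "dz": 0, "wx": 0, "wy": 0, "wz": 0}, {"dx": 0, "dy": 0, "dz": 0, "wx": 0, "wy": 0, "wz": 0}])

```text
time_s: 12.3
eef_pos: [526.3, -150.2, 86.0]
ee_rot: [-0.001, 1.0, -0.023, -0.004]
force: [-18.6, 2.0, 18.2]
grip_width: 0.192
grip_force: 31.7
```

Emit:
step_arm(increments=[{"dx": 0, "dy": 0, "dz": 0, "wx": 0, "wy": 0, "wz": 0}, {"dx": 0, "dy": 0, "dz": 0, "wx": 0, "wy": 0, "wz": 0}, {"dx": 0, "dy": 0, "dz": -0.8, "wx": 0, "wy": 0, "wz": 0}, {"dx": 0, "dy": 0, "dz": -1, "wx": 0, "wy": 0, "wz": 0}, {"dx": 0, "dy": 0, "dz": -1, "wx": 0, "wy": 0, "wz": 0}], fingers=50)

```text
time_s: 12.8
eef_pos: [529.6, -150.9, 156.1]
ee_rot: [-0.0, 1.0, -0.024, -0.001]
force: [-1.1, -0.9, -0.0]
grip_width: 0.588
grip_force: 0.0
```

Emit:
step_arm(increments=[{"dx": -0.8, "dy": -0.8, "dz": 0, "wx": 0, "wy": 0, "wz": 0}, {"dx": -0.8, "dy": -0.9, "dz": 0, "wx": 0, "wy": 0, "wz": 0}, {"dx": -0.8, "dy": -0.9, "dz": 0, "wx": 0, "wy": 0, "wz": 0}, {"dx": -0.8, "dy": -0.8, "dz": 0, "wx": 0, "wy": 0, "wz": 0}, {"dx": 0, "dy": 0, "dz": 0, "wx": 0, "wy": 0, "wz": 0}], fingers=0)

```text
time_s: 13.3
eef_pos: [452.2, -60.3, 155.4]
ee_rot: [-0.0, 1.0, -0.023, -0.001]
force: [-0.5, -0.8, -0.3]
grip_width: 0.003
grip_force: 0.0
```

```bash
python3 -c "
from h import *
print(delta([*wd((-110,0)),61]))
for k in('scene','top'):
  c=shot(k)
  for l in('carriage_face','stop_face','lock_grip'):
    for d in eyes.landmark_of(k,l)[:1]: w=toworld(c,d['point']);print(k,l,round(d['p'],2),st(w).round(1))"
```

```text
(array([0.02, 0.  , 3.78]), np.float64(-2.6), np.float64(-1.0), array([452.2, -60.3, 155.4]), 13.3)
scene carriage_face 0.57 [70.3 54.6]
scene lock_grip 0.5 [-80.   -2.7]
top carriage_face 0.55 [66.6 59.4]
top stop_face 0.7 [66.7 63.2]
```

Emit:
step_arm(increments=[{"dx": 0, "dy": 0, "dz": 0.95, "wx": 0, "wy": 0, "wz": 0}, {"dx": 0, "dy": 0, "dz": 0.95, "wx": 0, "wy": 0, "wz": 0}, {"dx": 0, "dy": 0, "dz": 0.95, "wx": 0, "wy": 0, "wz": 0}, {"dx": 0, "dy": 0, "dz": 0.95, "wx": 0, "wy": 0, "wz": 0}, {"dx": 0, "dy": 0, "dz": 0, "wx": 0, "wy": 0, "wz": 0}])

```text
time_s: 14.2
eef_pos: [452.7, -61.9, 58.4]
ee_rot: [-0.001, 1.0, -0.024, -0.002]
force: [0.1, 0.3, 0.9]
grip_width: -0.0
grip_force: 0.0
```

Emit:
step_arm(increments=[{"dx": 0.4, "dy": 0, "dz": 0, "wx": 0, "wy": 0, "wz": 0}, {"dx": 0.4, "dy": 0, "dz": 0, "wx": 0, "wy": 0, "wz": 0}, {"dx": 0.4, "dy": 0, "dz": 0, "wx": 0, "wy": 0, "wz": 0}, {"dx": 0.4, "dy": 0, "dz": 0, "wx": 0, "wy": 0, "wz": 0}, {"dx": 0, "dy": 0, "dz": 0, "wx": 0, "wy": 0, "wz": 0}])

```text
time_s: 14.7
eef_pos: [495.6, -64.3, 61.0]
ee_rot: [0.0, 1.0, -0.024, 0.001]
force: [-0.8, 0.3, -0.4]
grip_width: 0.003
grip_force: 0.0
```

```bash
python3 -c "
from h import *
s=ctrl.sense(); print(st(s['eef_pos']),s['eef_pos'],s['force'])"
```

```text
[-66.83270695  -1.97617543] [495.6483951  -64.32573001  61.01049805] [-0.83405012  0.34925472 -0.35749647]
```

Emit:
step_arm(increments=[{"dx": 0.2, "dy": 0, "dz": 0, "wx": 0, "wy": 0, "wz": 0}, {"dx": 0.2, "dy": 0, "dz": 0, "wx": 0, "wy": 0, "wz": 0}, {"dx": 0.1, "dy": 0, "dz": 0, "wx": 0, "wy": 0, "wz": 0}, {"dx": 0, "dy": 0, "dz": 0, "wx": 0, "wy": 0, "wz": 0}, {"dx": 0, "dy": 0, "dz": 0, "wx": 0, "wy": 0, "wz": 0}])

```text
time_s: 15.2
eef_pos: [504.8, -64.5, 60.5]
ee_rot: [-0.0, 1.0, -0.023, -0.003]
force: [-12.4, -0.3, 9.5]
grip_width: 0.004
grip_force: 6.5
```

```bash
python3 -c "
from h import *
s=ctrl.sense(); print(st(s['eef_pos']),s['eef_pos'],s['force'])"
```

```text
[-57.71335928  -1.67784634] [504.77167238 -64.45731221  60.51525855] [-12.38391277  -0.29487314   9.48032884]
```

Emit:
step_arm(increments=[{"dx": 0.1, "dy": 0, "dz": 0, "wx": 0, "wy": 0, "wz": 0}, {"dx": 0.1, "dy": 0, "dz": 0, "wx": 0, "wy": 0, "wz": 0}, {"dx": 0, "dy": 0, "dz": 0, "wx": 0, "wy": 0, "wz": 0}, {"dx": 0, "dy": 0, "dz": 0, "wx": 0, "wy": 0, "wz": 0}])

```text
time_s: 15.6
eef_pos: [505.2, -64.3, 60.4]
ee_rot: [-0.001, 1.0, -0.023, -0.009]
force: [-40.7, -3.3, 31.3]
grip_width: 0.002
grip_force: 20.4
```

```bash
python3 -c "
from h import *
s=ctrl.sense(); print(st(s['eef_pos']),s['eef_pos'],s['force'])"
```

```text
[-57.30371665  -1.54961112] [505.18690096 -64.34851616  60.44271568] [-40.72108429  -3.27674799  31.26358483]
```

Emit:
step_arm(increments=[{"dx": -0.5, "dy": 0, "dz": 0, "wx": 0, "wy": 0, "wz": 0}, {"dx": -0.8, "dy": 0, "dz": 0, "wx": 0, "wy": 0, "wz": 0}, {"dx": 0, "dy": 0, "dz": -0.9, "wx": 0, "wy": 0, "wz": 0}, {"dx": 0, "dy": 0, "dz": -1, "wx": 0, "wy": 0, "wz": 0}, {"dx": 0, "dy": 0, "dz": -1, "wx": 0, "wy": 0, "wz": 0}])

```text
time_s: 16.1
eef_pos: [479.3, -63.5, 134.2]
ee_rot: [0.0, 1.0, -0.024, 0.0]
force: [0.5, -0.3, -0.5]
grip_width: 0.001
grip_force: 0.0
```

Emit:
step_arm(increments=[{"dx": 0, "dy": -1, "dz": -0.3, "wx": 0, "wy": 0, "wz": 0}, {"dx": 0, "dy": -1, "dz": 0, "wx": 0, "wy": 0, "wz": 0}, {"dx": 0, "dy": -1, "dz": 0, "wx": 0, "wy": 0, "wz": 0}, {"dx": 0, "dy": -1, "dz": 0, "wx": 0, "wy": 0, "wz": 0}, {"dx": -0.5, "dy": -1, "dz": 0, "wx": 0, "wy": 0, "wz": 0}])

```text
time_s: 16.6
eef_pos: [473.4, 62.9, 140.8]
ee_rot: [-0.0, 1.0, -0.024, 0.001]
force: [-0.3, 0.7, -0.6]
grip_width: -0.002
grip_force: 0.0
```

```bash
python3 -c "
from h import *
t2=np.radians(-1.8)
for k in('scene','top'):
  c=shot(k,k+'3.png')
  b=c['frame'][160:300,170:400] if k=='scene' else c['frame'][140:300,150:380]
  cv2.imwrite('pics/%s3c.png'%k,cv2.resize(b,None,fx=3.4,fy=3.4,interpolation=2))
  for l in('carriage_face','stop_face','lock_grip','size_grip','size_unit'):
    for d in eyes.landmark_of(k,l)[:3]: w=toworld(c,d['point']);print(k,l,round(d['p'],2),st(w).round(1),w.round(1))
print(delta([407,258,71]))"
```

```text
scene carriage_face 0.93 [70.3 55.5] [635.4 -13.4  47.7]
scene stop_face 0.69 [70.7 59. ] [635.9  -9.9  48.3]
scene stop_face 0.37 [-166.7 -346.1] [ 379.7 -403.3   -3.6]
scene stop_face 0.17 [-34.  -86.7] [ 524.4 -150.5   95.3]
scene lock_grip 0.53 [-43.4  -2.2] [519.  -65.6  67.9]
scene size_grip 0.55 [156.1 342.5] [734.5 269.2  70.5]
scene size_grip 0.5 [-163.6  346.7] [415.4 288.5  67.4]
scene size_unit 0.92 [166.8 374.1] [7.467e+02 3.003e+02 2.000e-01]
scene size_unit 0.8 [-253.2  181.3] [318.2 127.6  -1.8]
scene size_unit 0.68 [-152.7  361.9] [427.  303.1  -0.9]
top carriage_face 0.93 [68.7 60.8] [634.   -8.1  53.7]
top stop_face 0.58 [65.2 65.9] [630.7  -2.7  50.1]
top lock_grip 0.46 [63.9 65.2] [629.4  -3.4  49.2]
top size_grip 0.55 [-172.2  349. ] [406.9 291.2  76.1]
top size_grip 0.48 [145.6 341.4] [724.  268.7  76.2]
top size_unit 0.9 [167.5 376.8] [ 7.476e+02  3.030e+02 -4.000e-01]
top size_unit 0.73 [-157.1  361.3] [422.6 302.8  -5.7]
top size_unit 0.47 [-262.3  185.8] [309.3 132.5   0.7]
(array([-3.  , -7.72,  2.78]), np.float64(-2.7), np.float64(-1.0), array([472.6,  61.7, 140.6]), 17.2)
```

View pics/scene3c.png

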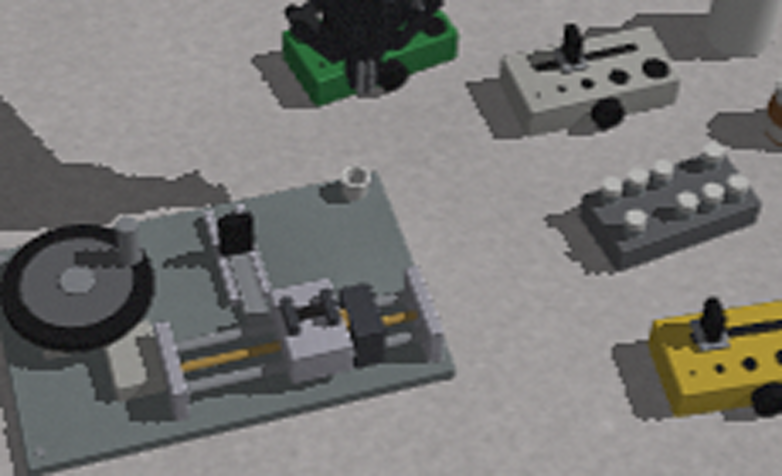

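The white unit at (590,80) in the crop is the right one: white box, largest disc at its right end (world +y), grip at (572,45). The lock is in at (236,232) and the carriage is at the stop. Now I'll go behind the size grip.

Emit:
step_arm(increments=[{"dx": -0.6, "dy": -1, "dz": 0, "wx": 0, "wy": 0, "wz": 0}, {"dx": -0.6, "dy": -1, "dz": 0, "wx": 0, "wy": 0, "wz": 0}, {"dx": -0.6, "dy": -1, "dz": 0, "wx": 0, "wy": 0, "wz": 0}, {"dx": -0.6, "dy": -1, "dz": 0, "wx": 0, "wy": 0, "wz": 0}, {"dx": -0.5, "dy": -1, "dz": 0, "wx": 0, "wy": 0, "wz": 0}])

```text
time_s: 17.7
eef_pos: [405.3, 191.1, 140.6]
ee_rot: [-0.0, 1.0, -0.024, 0.0]
force: [0.6, -0.4, -0.6]
grip_width: -0.001
grip_force: 0.0
```

Emit:
step_arm(increments=[{"dx": 0, "dy": -1, "dz": 0, "wx": 0, "wy": 0, "wz": 0}, {"dx": 0, "dy": -1, "dz": 0, "wx": 0, "wy": 0, "wz": 0}, {"dx": 0, "dy": -0.4, "dz": 0, "wx": 0, "wy": 0, "wz": 0}, {"dx": 0, "dy": 0, "dz": 0, "wx": 0, "wy": 0, "wz": 0}, {"dx": 0, "dy": 0, "dz": 0, "wx": 0, "wy": 0, "wz": 0}])

```text
time_s: 18.2
eef_pos: [408.8, 249.5, 140.4]
ee_rot: [0.0, 1.0, -0.024, -0.0]
force: [0.1, 0.3, -0.4]
grip_width: -0.002
grip_force: 0.0
```

```bash
python3 -c "
from h import *
print(delta([410,250,71]))"
```

```text
(array([ 0.05, -0.02,  2.78]), np.float64(-2.7), np.float64(-1.0), array([408.8, 249.5, 140.4]), 18.2)
```

Emit:
step_arm(increments=[{"dx": 0, "dy": 0, "dz": 0.7, "wx": 0, "wy": 0, "wz": 0}, {"dx": 0, "dy": 0, "dz": 0.7, "wx": 0, "wy": 0, "wz": 0}, {"dx": 0, "dy": 0, "dz": 0.7, "wx": 0, "wy": 0, "wz": 0}, {"dx": 0, "dy": 0, "dz": 0.6, "wx": 0, "wy": 0, "wz": 0}, {"dx": 0, "dy": 0, "dz": 0, "wx": 0, "wy": 0, "wz": 0}])

```text
time_s: 18.7
eef_pos: [408.1, 248.9, 71.7]
ee_rot: [0.001, 1.0, -0.024, -0.002]
force: [0.3, -0.3, 0.2]
grip_width: 0.002
grip_force: 0.0
```

Emit:
step_arm(increments=[{"dx": 0, "dy": -0.4, "dz": 0, "wx": 0, "wy": 0, "wz": 0}, {"dx": 0, "dy": -0.4, "dz": 0, "wx": 0, "wy": 0, "wz": 0}, {"dx": 0, "dy": -0.4, "dz": 0, "wx": 0, "wy": 0, "wz": 0}, {"dx": 0, "dy": -0.4, "dz": 0, "wx": 0, "wy": 0, "wz": 0}, {"dx": 0, "dy": -0.4, "dz": 0, "wx": 0, "wy": 0, "wz": 0}])

```text
time_s: 19.2
eef_pos: [411.3, 301.1, 73.4]
ee_rot: [0.0, 1.0, -0.023, 0.0]
force: [-0.9, -2.0, 1.8]
grip_width: 0.003
grip_force: 1.2
```

Emit:
step_arm(increments=[{"dx": 0, "dy": -0.3, "dz": 0, "wx": 0, "wy": 0, "wz": 0}, {"dx": 0, "dy": -0.2, "dz": 0, "wx": 0, "wy": 0, "wz": 0}, {"dx": 0, "dy": -0.1, "dz": 0, "wx": 0, "wy": 0, "wz": 0}, {"dx": 0, "dy": 0, "dz": 0, "wx": 0, "wy": 0, "wz": 0}])

```text
time_s: 19.6
eef_pos: [411.8, 315.4, 73.0]
ee_rot: [-0.0, 1.0, -0.024, -0.0]
force: [-0.5, -0.4, 1.0]
grip_width: 0.002
grip_force: 0.0
```

Emit:
step_arm(increments=[{"dx": 0, "dy": -0.15, "dz": 0, "wx": 0, "wy": 0, "wz": 0}, {"dx": 0, "dy": -0.15, "dz": 0, "wx": 0, "wy": 0, "wz": 0}, {"dx": 0, "dy": 0, "dz": 0, "wx": 0, "wy": 0, "wz": 0}, {"dx": 0, "dy": 0, "dz": 0, "wx": 0, "wy": 0, "wz": 0}])

```text
time_s: 20.0
eef_pos: [412.3, 322.9, 73.1]
ee_rot: [-0.0, 1.0, -0.024, 0.0]
force: [-1.0, 0.5, -0.2]
grip_width: -0.002
grip_force: 0.0
```

Emit:
step_arm(increments=[{"dx": 0, "dy": -0.15, "dz": 0, "wx": 0, "wy": 0, "wz": 0}, {"dx": 0, "dy": -0.15, "dz": 0, "wx": 0, "wy": 0, "wz": 0}, {"dx": 0, "dy": 0, "dz": 0, "wx": 0, "wy": 0, "wz": 0}, {"dx": 0, "dy": 0, "dz": 0, "wx": 0, "wy": 0, "wz": 0}])

```text
time_s: 20.4
eef_pos: [412.5, 327.3, 73.0]
ee_rot: [0.003, 1.0, -0.023, -0.001]
force: [-2.0, -21.5, 7.5]
grip_width: -0.005
grip_force: 11.0
```

Emit:
step_arm(increments=[{"dx": 0, "dy": 0.4, "dz": 0, "wx": 0, "wy": 0, "wz": 0}, {"dx": 0, "dy": 0.5, "dz": 0, "wx": 0, "wy": 0, "wz": 0}, {"dx": 0, "dy": 0, "dz": -0.9, "wx": 0, "wy": 0, "wz": 0}, {"dx": 0, "dy": 0, "dz": -1, "wx": 0, "wy": 0, "wz": 0}, {"dx": 0, "dy": 0, "dz": -1, "wx": 0, "wy": 0, "wz": 0}])

```text
time_s: 20.9
eef_pos: [411.5, 307.4, 146.5]
ee_rot: [-0.0, 1.0, -0.024, -0.0]
force: [1.3, 0.6, -0.0]
grip_width: 0.001
grip_force: 0.0
```

Emit:
step_arm(increments=[{"dx": 0, "dy": 1, "dz": -0.5, "wx": 0, "wy": 0, "wz": 0}, {"dx": 0, "dy": 1, "dz": -0.5, "wx": 0, "wy": 0, "wz": 0}, {"dx": 0, "dy": 1, "dz": 0, "wx": 0, "wy": 0, "wz": 0}, {"dx": 0, "dy": 1, "dz": 0, "wx": 0, "wy": 0, "wz": 0}, {"dx": 0, "dy": 0, "dz": 0, "wx": 0, "wy": 0, "wz": 0}])

```text
time_s: 21.4
eef_pos: [406.8, 205.9, 170.8]
ee_rot: [-0.0, 1.0, -0.025, 0.0]
force: [-0.1, -0.2, -0.8]
grip_width: 0.002
grip_force: 0.0
```

```bash
python3 -c "
from h import *
for k in('scene','top'):
  c=shot(k)
  b=c['frame'][150:300,170:430] 
  if k=='scene': cv2.imwrite('pics/fin.png',cv2.resize(b,None,fx=3,fy=3,interpolation=2))
  for l in('carriage_face','stop_face','lock_grip','size_grip','vial_rack','sample_cup','screwdriver'):
    for d in eyes.landmark_of(k,l)[:3]: w=toworld(c,d['point']);print(k,l,round(d['p'],2),w.round(1))"
```

```text
scene carriage_face 0.69 [ 519.6 -153.2   93.2]
scene stop_face 0.47 [637.1  -9.1  45.8]
scene lock_grip 0.83 [515.4 -61.9  70.2]
scene size_grip 0.49 [733.8 266.2  72.9]
scene size_grip 0.45 [415.6 343.5  71.8]
scene size_grip 0.43 [311.7  90.   71.4]
scene vial_rack 0.79 [589.2 305.8  -4.8]
scene sample_cup 0.65 [484.   53.3  15. ]
scene sample_cup 0.57 [414.7 343.2  69.7]
scene screwdriver 0.7 [ 382.8 -407.9   -2.7]
top carriage_face 0.84 [631.7 -10.   49.8]
top stop_face 0.57 [630.1  -3.2  51.5]
top lock_grip 0.59 [520.9 -59.2  70.5]
top size_grip 0.47 [724.3 270.7  74.3]
top size_grip 0.43 [306.7  97.   73.4]
top vial_rack 0.75 [630.5 -10.5  48.9]
top vial_rack 0.63 [ 5.844e+02  3.056e+02 -4.000e-01]
top sample_cup 0.41 [481.4  58.3  18.2]
top screwdriver 0.78 [ 382.6 -399.3    1.3]
```

View pics/fin.png

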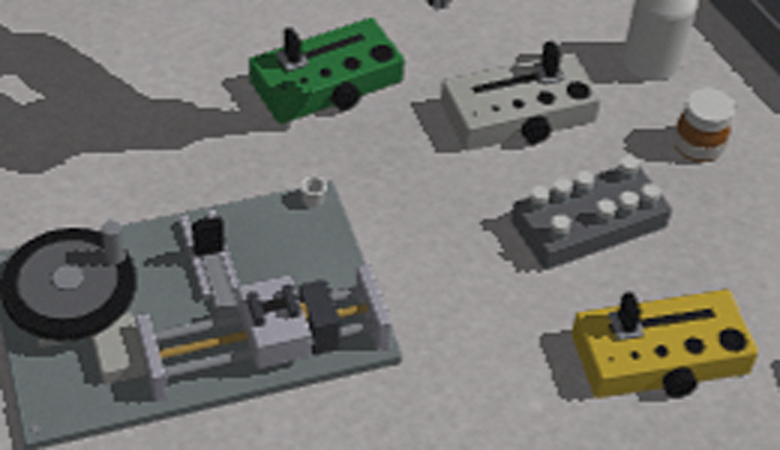

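The size grip is at the large-disc end at (550,60), the lock is in at (208,235), the carriage is against the stop at (300,325), and nothing else has moved.

```bash
python3 -c "
from h import *
print(finish_job())"
```

```text
the job is handed in; nothing more can be done
None
```

The job is handed in: carriage against the stop, lock pushed fully in behind it, and the white unit's beam-size slide at its largest-disc end, by the force stalls and the final camera check; no verdict was returned.

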